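Weigh the tall sharps pail on the spring scale

ROBOT

A 7-joint arm with a two-finger parallel gripper is mounted at the origin on the work surface. World frame = base frame: x ahead of the robot, y to its left, z up, the work surface at z = 0. Lengths are in m, angles in rad, forces in N, time in s.
With the tool pointing down it reaches from about 0.35 to 0.9 m from the base axis. Payload 8.1 kg.
Tool frame: the origin (TCP) lies at the very end of the fingers, on their centre line; the grasp point (between the pads) lies 19 mm behind it; z points along the fingers, y is the line along which they close (so a half turn about z gives the same grasp; the last joint's range is limited). The gripper opens to 92 mm and grips with 3 to 60 N. Pads are 19 mm wide; open, the fingers measure 130 mm over their backs; the gripper's body (75 mm by 190 mm) begins 47 mm behind the grasp point.
Start: joints at [-1.232, 0.434, 0.025, 1.573, -0.012, 1.134, -0.075], TCP at [0.267, 0.565, 0.206] pointing down, gripper open.
Joint ranges: [-2.62, 2.62], [-0.44, 2.09], [-1.27, 1.32], [0.08, 2.57], [-1.32, 4.46], [0.12, 2], [-2.74, 2.74]. Speed limits (rad/s): [2.22, 2.22, 3.01, 3.01, 3.14, 3.14, 3.14].

INTERFACE

Orientations are given as a rotation vector (axis times angle).
In Python, from cell import arm gives the robot as it stands.
- The arm moves only by the shell command python3 -m pendant 'ROWS' [FORCE]. ROWS is a JSON object of lists of equal length, an entry for each row: "slide": the shift along the tool's x, y, z in units of 0.3 m (1.0 is 0.3 m), a list of three; "dr": the turn, a rotation vector about the tool's x, y, z in units of 0.12 rad (1.0 is 0.12 rad), a list of three; "claw": the opening, from 0 (shut) to 1 (fully open). In form: {"slide": [[tx, ty, tz], ...], "dr": [[ax, ay, az], ...], "claw": [claw, ...]}. A call has 1 to 10 rows; each row shifts and turns the commanded pose from where the row before left it, along the tool's axes as they then stand; what a row does not reach is not made up. A row lasts 1/10 s, in which the tool goes at most 50 mm and 8.59 degrees, less where a joint would pass 70% of its speed; a pose out of reach is approached as far as the arm can. A call with a number of a shift or a turn outside -1 to 1 is refused whole. A call with a gripper value outside its range is refused whole. The fingers move at their own pace and stop on an object; FORCE is the grip in N (left out, the last holds). Time passes only in rows, so rows that do not move let the fingers close. It gives the time, the measured TCP pose, the force, the opening and the grip force at its end, in the units of the state.
- arm.observe(): the state, without advancing time (a new reading comes with each control period).
- arm.get_image(name): name is "side" or "top"; returns the picture (384x512x3 uint8, red, green, blue); there is no depth.
- arm.calibration(name): a dict with "K" (3x3 intrinsics, pixels), "xyz" and "orientation" of the camera in the world. Camera axes: x right, y up, looking along -z (the intrinsics and any distortion apply to the point x, -y, -z); pixel columns grow to the right and rows downward; lengths in m; the calibration is good to about 2 mm. A picture is of the moment at which its call begins. calibration takes no time and is no camera call.
- arm.sign_off(): hands the job in; it is judged then, once.
The state is a dict: "clock": time; "joints": joint angles; "dq": joint speeds; "joint_efforts": joint torques, N m; "position": TCP position; "ee_rot": TCP orientation; "force": force on the tool from outside, world axes, zero at the start; "ft_torque": the same for the moment, N m; "width": opening from 0.0 (shut) to 1.0 (fully open); "gripper_force": force on a finger pad.
Only numpy, scipy, OpenCV 4.12 (cv2) and the standard library are available. Lean on these libraries where they do the work, as an engineer would, in place of code of your own. Each camera call takes 0.05 s, during which the arm holds its last target. There are 200 camera calls.

TASK

Weigh the tall narrow sharps pail for the waste log: lift it by its grip and hang it, by the middle of its carrying bar, in the dip of the spring scale's hook. Keep hold and lower it slowly until the scale carries the weight, so that the pointer never jumps, then let go and leave it hanging still and upright. Leave the squat tub where it stands.

Things in the scene. Friction and masses are not known exactly. Their poses are not given: they have to be found in the camera images.
- tall_pail: White pail, grey lid, 82 mm wide, 80 mm high, 0.6-0.8 kg. Rigid frame of 8 mm steel rod on it: uprights 34 mm either side of centre along own x, joined by a level bar along x, underside 135 mm above the bottom; window under it 60 wide, 55 high, open along y. On the bar's middle a black grip tab, 36 mm along x, 14 mm thick along y, 141-181 mm above the bottom. Origin: centre of underside, z up.
- hook_seat (a point): Top of the metal in the dip of the hook, where the bar must lie: 215 mm above the table when empty. The hook, a 10 mm steel rod, runs from the column out to the dip along this point's +y (z up). Dip floor 15 mm long. Beyond it (+y) the rod rises to a tip ending 28 mm out, 22 mm above the seat; behind it rises 12 mm and runs level. Column (316 mm tall) 150 mm behind; only table below the seat.
- scale_hook (a joint): How far hook and red pointer have gone down, in m: 0 empty, stop at 0.060. Spring 275 N/m, lightly damped: the pail settles at 0.020 to 0.030. The pointer jumps (over 0.35 m/s, not allowed) if the pail is dropped or let go before the scale carries most of it.
- squat_tub: Bystander of the same make, to be left alone: a wide low tub, 116 mm across, 46 mm high to the lid's top, with a like frame and grip tab reaching 132 mm above its bottom. Origin: centre of the underside. Carry the pail high enough to clear it.

How it is judged:
On the way:
1. the scale carries weight while the fingers still hold the pail (value of joint scale_hook above 0.012 m and contact force between the fingers and tall_pail above 1 N and horizontal distance between tall_pail and hook_seat below 0.03 m and height (world z) of tall_pail above 0.02 m), for 0.1 s.
At the end, for the whole second after the job is handed in: The tall pail hangs free with its bar in the hook's dip (axis within 25 mm of the seat, tilt under 0.2 rad, off the table) and at rest (under 0.06 m/s), the pointer settled between 15 and 36 mm and still (under 0.03 m/s), the squat tub within 30 mm of where it stood (value of joint scale_hook between 0.015 and 0.036 m and velocity of joint scale_hook between -0.03 and 0.03 m/s and z of hook_seat in the frame of tall_pail between 0.12 and 0.145 m and horizontal distance between tall_pail and hook_seat below 0.025 m and angle between tall_pail's own z axis and vertical below 0.2 rad and linear speed of tall_pail below 0.06 m/s and height (world z) of tall_pail above 0.02 m and distance of squat_tub from where it was at the start of the episode below 0.03 m); the robot touches nothing.
It fails at once if the pointer jumps: the hook moves down faster than 0.35 m/s (velocity of joint scale_hook above 0.35 m/s).
It fails at once if the pointer jumps: the hook springs up faster than 0.35 m/s (velocity of joint scale_hook below -0.35 m/s).
It fails at once if the squat tub is moved by more than 30 mm (distance of squat_tub from where it was at the start of the episode above 0.03 m).
It also fails if it takes over 45 s, if anything falls off the work surface, if the arm or the gripper's body presses on something with over 40 N, if the wrist force passes 120 N, or if a joint passes its speed limit or range.

## Working session

There is one attempt and no reset: what is moved stays moved. The work goes in short steps, Python scripts to look and compute and a shell command to move; the robot and the scene stay as the last step left them, time stands still between calls to the robot, and variables do not carry over. Pictures are saved under pics/ and viewed, at most 13 in all, crops included, and the job is handed in when it is done.

```bash
mkdir -p pics; ls; python3 - <<'E'
from cell import arm
import cv2,numpy as np
s=arm.observe(); print({k:np.round(v,3).tolist() for k,v in s.items()})
for n in("side","top"):
    cv2.imwrite(f"pics/{n}0.png",arm.get_image(n)[:,:,::-1]); print(arm.calibration(n))
E
```

```text
pics
{'clock': 0.0, 'joints': [-1.232, 0.435, 0.025, 1.574, -0.012, 1.134, -0.075], 'dq': [-0.0, 0.002, -0.001, 0.001, -0.002, 0.0, -0.001], 'joint_efforts': [0.0, -66.785, 0.985, -31.447, -0.061, 0.042, 0.0], 'position': [0.267, 0.564, 0.205], 'ee_rot': [-0.688, -3.065, 0.003], 'force': [-0.446, -0.136, -0.251], 'ft_torque': [-0.076, 0.016, 0.019], 'gripper_force': 0.0, 'width': 1.0}
{'K': array([[488.60985082,   0.        , 246.987131  ],
       [  0.        , 488.60985082, 183.22203753],
       [  0.        ,   0.        ,   1.        ]]), 'xyz': array([ 0.16119416, -0.96471607,  1.04605862]), 'orientation': array([ 0.83597594, -0.17740861, -0.33887566])}
{'K': array([[373.3191861 ,   0.        , 255.46447993],
       [  0.        , 373.3191861 , 190.33208244],
       [  0.        ,   0.        ,   1.        ]]), 'xyz': array([ 0.35758704, -0.02590937,  0.97255812]), 'orientation': array([ 0.17025449, -0.16109588, -1.47553237])}
```

View pics/side0.png

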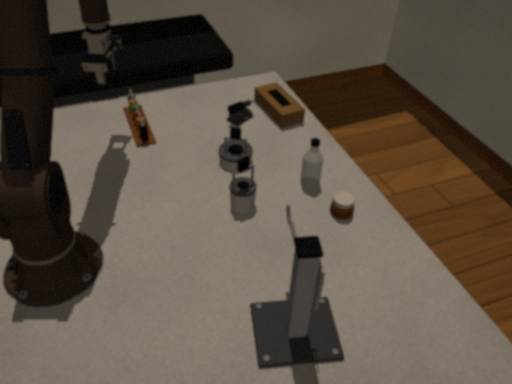

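View pics/top0.png

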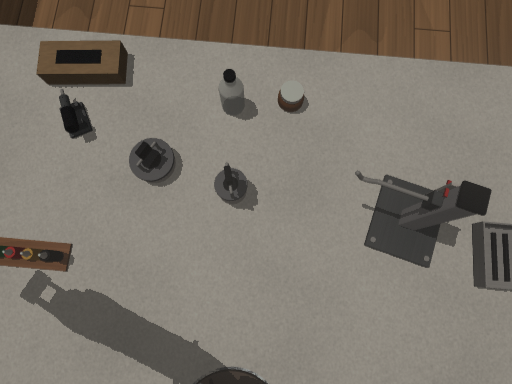

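The side view shows the tall pail at about (243,195), the squat tub at (236,152), and the scale with its column top at (308,245) and hook tip at (289,208). The top view shows the pail at (230,185), the tub at (152,160), the hook tip at (360,175) and the column top at (472,197). I'll enlarge these areas next.

```bash
python3 - <<'E'
import cv2,numpy as np
s=cv2.imread("pics/side0.png");t=cv2.imread("pics/top0.png")
f=lambda im,x,y,w,h,k:cv2.convertScaleAbs(cv2.resize(im[y:y+h,x:x+w],None,fx=k,fy=k,interpolation=cv2.INTER_CUBIC),alpha=1.8,beta=10)
A=np.hstack([f(s,210,140,66,80,6),f(t,195,145,66,80,6)])
cv2.imwrite("pics/pail.png",A)
cv2.imwrite("pics/hook.png",np.hstack([f(s,265,195,66,90,6),f(t,350,160,66,90,6)]))
E
```

```text
(no output)
```

View pics/pail.png

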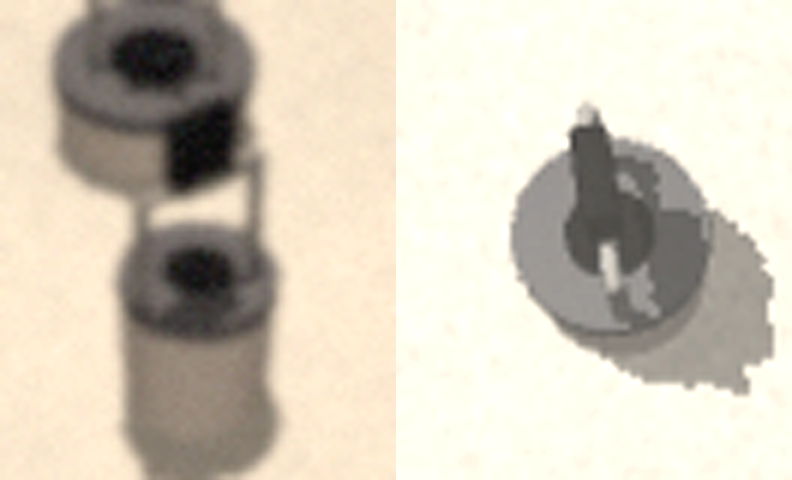

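View pics/hook.png

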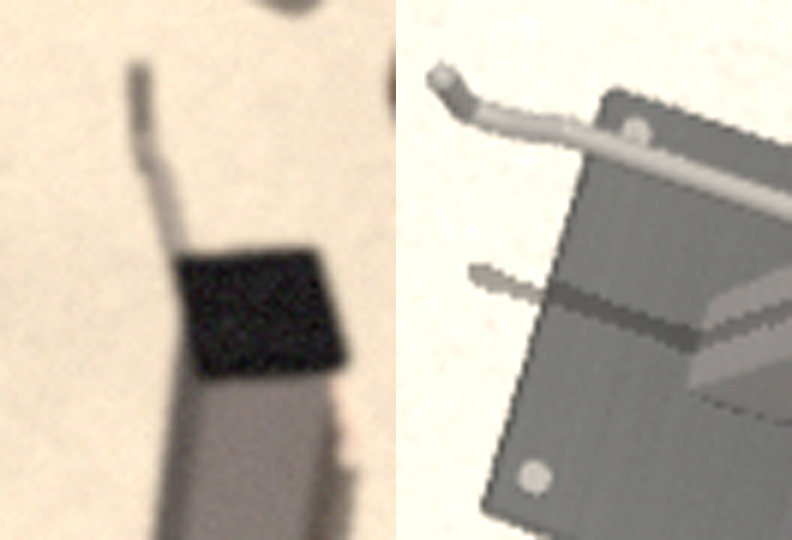

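```bash
cat > geo.py <<'E'
import numpy as np
from scipy.spatial.transform import Rotation as R
from cell import arm
C={n:arm.calibration(n) for n in("side","top")}
def ray(n,u,v):
    c=C[n];k=np.linalg.inv(c["K"])@[u,v,1]
    d=R.from_rotvec(c["orientation"]).apply([k[0],-k[1],-k[2]])
    return c["xyz"],d/np.linalg.norm(d)
def plane(n,p,z):
    o,d=ray(n,*p);return o+d*(z-o[2])/d[2]
def tri(ps,pt):
    (a,d),(b,e)=ray("side",*ps),ray("top",*pt)
    s,t=np.linalg.lstsq(np.c_[d,-e],b-a,rcond=None)[0]
    return (a+s*d+b+t*e)/2,np.linalg.norm(a+s*d-b-t*e)
def proj(n,p):
    c=C[n];q=R.from_rotvec(c["orientation"]).inv().apply(np.asarray(p)-c["xyz"])
    h=c["K"]@[q[0],-q[1],-q[2]];return h[:2]/h[2]
E
python3 - <<'E'
from geo import *
np.set_printoptions(precision=4,suppress=True)
S=lambda x,y:(210+x/6,140+y/6); T=lambda x,y:(195+(x-396)/6,145+y/6)
HS=lambda x,y:(265+x/6,195+y/6); HT=lambda x,y:(350+(x-396)/6,160+y/6)
print("lid top",plane("top",T(610,235),.08),"side",plane("side",S(198,270),.08))
print("lid tri",tri(S(198,272),T(610,235)))
e1=plane("top",T(585,110),.139);e2=plane("top",T(610,288),.139);print("bar ends",e1,e2,np.linalg.norm(e1-e2))
print("bar ends side",plane("side",S(145,205),.139),plane("side",S(258,155),.139))
print("tab side centre",plane("side",S(203,146),.161),"tab tri",tri(S(203,146),T(592,150)))
print("tip",tri(HS(140,68),HT(441,75)),plane("top",HT(441,75),.232))
print("bend",tri(HS(145,155),HT(470,112)))
print("dip",plane("top",HT(470,110),.21),plane("top",HT(560,130),.21),"level rod",plane("top",HT(700,175),.22),plane("top",HT(600,145),.22))
print("column top side",plane("side",(265+262/6,195+313/6),.316),plane("top",(474,197.5),.316))
print("tub",plane("top",(152,160),.046))
E
```

```text
lid top [0.5607 0.0501 0.08  ] side [0.5649 0.0495 0.08  ]
lid tri (array([0.563 , 0.0499, 0.0783]), np.float64(0.003963551225748266))
bar ends [0.5958 0.0598 0.139 ] [0.5267 0.0429 0.139 ] 0.07112713930321136
bar ends side [0.5331 0.04   0.139 ] [0.5981 0.0569 0.139 ]
tab side centre [0.5653 0.0473 0.161 ] tab tri (array([0.5719, 0.0544, 0.1551]), np.float64(0.007514896017327509))
tip (array([ 0.5749, -0.2198,  0.2324]), np.float64(0.0022193428574557553)) [ 0.5739 -0.2197  0.232 ]
bend (array([ 0.571 , -0.2384,  0.202 ]), np.float64(0.0021791680735597074))
dip [ 0.5685 -0.236   0.21  ] [ 0.5641 -0.2676  0.21  ] level rod [ 0.5497 -0.3129  0.22  ] [ 0.5573 -0.2783  0.22  ]
column top side [ 0.5224 -0.4157  0.316 ] [ 0.5216 -0.4077  0.316 ]
tub [0.614  0.2618 0.046 ]
```

Each measurement agrees with the sizes given:

| Item | Measured | Check |
|---|---|---|
| Pail position | about (0.563, 0.050) | lid height 78 mm by two views, 80 mm given |
| Pail yaw | about 0.245 | bar length 71 mm |
| Hook tip height | 0.232 | |
| Hook yaw | about −0.26 | |
| Seat position | about (0.567, −0.247) | |

Next I raise the arm and turn the tool into line with the pail.

```bash
python3 -m pendant '{"slide":[[0,0,-0.05],[0,0,-0.05],[0,0,-0.05],[0,0,-0.05],[0,0,-0.05],[0,0,-0.05],[0,0,0]],"dr":[[0,0,-0.95],[0,0,-0.95],[0,0,-0.95],[0,0,-0.95],[0,0,-0.95],[0,0,-0.95],[0,0,0]],"claw":[1,1,1,1,1,1,1]}' 30
cat >> geo.py <<'E'
def go(xyz,yaw_y):
    "tool-frame shift (units) to a world TCP point, and turn about tool z to bring tool y to yaw_y"
    s=arm.observe();r=R.from_rotvec(s["ee_rot"]);M=r.as_matrix()
    y=np.arctan2(M[1,1],M[0,1]);w=(yaw_y-y+np.pi)%(2*np.pi)-np.pi
    print("pos",np.round(s["position"],4),"slide",np.round(M.T@(np.array(xyz)-s["position"])/.3,3),"drz",round(-w/.12,3),"tilt",np.round(M[:2,2],4),"F",np.round(s["force"],1),"grip",s["gripper_force"],s["width"])
E
python3 -c "
from geo import *
go([.563,.05,.26],1.816)"
```

```text
clock: 0.8
position: [0.2676, 0.5657, 0.2974]
ee_rot: [-0.382, 3.117, 0.004]
force: [0.4, 0.3, -0.3]
width: 1.001
gripper_force: 0.0
pos [0.2676 0.5657 0.2974] slide [-0.54  -1.906  0.121] drz -0.012 tilt [0.0009 0.0027] F [ 0.4  0.3 -0.3] grip 0.0 1.001001719231565
```

```bash
python3 -m pendant '{"slide":[[-0.04,-0.14,0],[-0.04,-0.14,0],[-0.04,-0.14,0],[-0.04,-0.14,0],[-0.04,-0.14,0],[-0.04,-0.14,0],[-0.04,-0.14,0],[-0.04,-0.14,0],[-0.04,-0.14,0],[-0.04,-0.14,0]],"dr":[[0,0,0],[0,0,0],[0,0,0],[0,0,0],[0,0,0],[0,0,0],[0,0,0],[0,0,0],[0,0,0],[0,0,0]],"claw":[1,1,1,1,1,1,1,1,1,1]}'
python3 -m pendant '{"slide":[[-0.04,-0.14,0.03],[-0.04,-0.14,0.03],[-0.03,-0.14,0.03],[-0.03,-0.09,0.03],[0,0,0],[0,0,0]],"dr":[[0,0,0],[0,0,0],[0,0,0],[0,0,0],[0,0,0],[0,0,0]],"claw":[1,1,1,1,1,1]}'
python3 - <<'E'
from geo import *
import cv2
go([.563,.05,.26],1.816)
a=arm.get_image("side");b=arm.get_image("top")
u,v=proj("side",[.563,.05,.16]).astype(int)
f=lambda im,u,v:cv2.convertScaleAbs(cv2.resize(im[v-50:v+50,u-45:u+45,::-1],None,fx=4,fy=4,interpolation=2),alpha=1.8,beta=10)
u2,v2=proj("top",[.563,.05,.16]).astype(int)
print(u-45,v-50,u2-45,v2-50)
cv2.imwrite("pics/g1.png",np.hstack([f(a,u,v),f(b,u2,v2)]))
E
```

```text
clock: 1.8
position: [0.4846, 0.1841, 0.2948]
ee_rot: [0.373, -3.118, 0.0]
force: [0.9, 1.0, 0.2]
width: 0.996
gripper_force: 0.0
clock: 2.4
position: [0.5614, 0.0471, 0.2585]
ee_rot: [0.373, -3.117, -0.0]
force: [0.3, -0.3, -0.7]
width: 1.0
gripper_force: 0.0
pos [0.5614 0.0471 0.2585] slide [-0.008  0.008 -0.005] drz -0.06 tilt [-0.0021 -0.0002] F [ 0.3 -0.3 -0.7] grip 0.0 1.0002448115712539
197 114 183 125
```

View pics/g1.png

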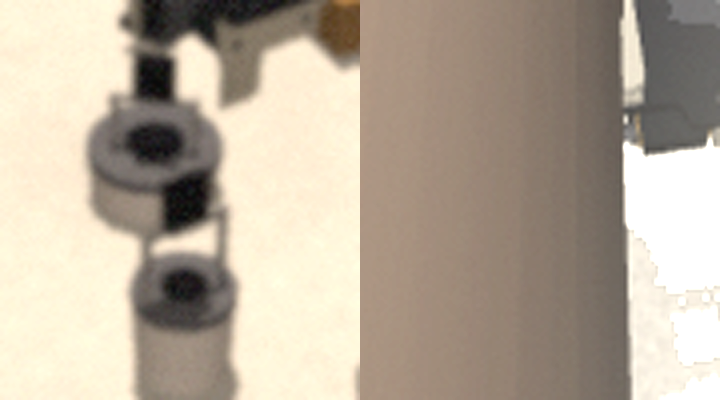

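The side view shows the open gripper above the tab with its near finger's end at about (256,139). The arm hides the pail from the top camera. I'll lower to 24 mm above the bar's underside and close.

```bash
python3 -m pendant '{"slide":[[-0.008,0.008,0.08],[0,0,0.08],[0,0,0.08],[0,0,0.06],[0,0,0.03],[0,0,0],[0,0,0]],"dr":[[0,0,-0.06],[0,0,0],[0,0,0],[0,0,0],[0,0,0],[0,0,0],[0,0,0]],"claw":[1,1,1,1,1,1,1]}'
python3 - <<'E'
from geo import *
import cv2
go([.563,.05,.159],1.816)
a=arm.get_image("side")
u,v=proj("side",[.563,.05,.16]).astype(int)
cv2.imwrite("pics/g2.png",cv2.convertScaleAbs(cv2.resize(a[v-50:v+50,u-45:u+45,::-1],None,fx=5,fy=5,interpolation=2),alpha=1.8,beta=10))
E
```

```text
clock: 3.2
position: [0.564, 0.0511, 0.1616]
ee_rot: [-0.391, 3.116, 0.0]
force: [0.6, -0.5, 0.8]
width: 1.003
gripper_force: 0.0
pos [0.564  0.0511 0.1616] slide [ 0.004 -0.003  0.009] drz 0.039 tilt [0.001  0.0004] F [ 0.6 -0.5  0.8] grip 0.0 1.002599333018618
```

View pics/g2.png

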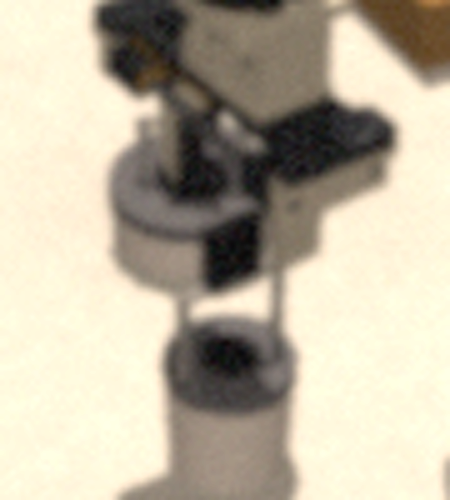

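```bash
python3 - <<'E'
from geo import *
u,v=proj("side",[.563,.05,.16]).astype(int)
f=lambda p:np.round((proj("side",p)-[u-45,v-50])*5)
p=np.array([.564,.0511,.1616]);y=np.array([-.243,.97,0]);x=np.array([.97,.243,0])
print("tcp",f(p))
for k in(.046,.065,-.046,-.065): print(k,[f(p+k*y+s*x).tolist() for s in(-.0095,.0095)])
c=np.array([.563,.05,0])
for z in(.141,.181): print(z,f(c+[0,0,z]),f(c+[0,0,z]-.018*x),f(c+[0,0,z]+.018*x))
E
```

```text
tcp [230. 247.]
0.046 [[171.0, 212.0], [198.0, 201.0]]
0.065 [[153.0, 195.0], [180.0, 184.0]]
-0.046 [[263.0, 296.0], [290.0, 284.0]]
-0.065 [[283.0, 314.0], [310.0, 302.0]]
0.141 [228. 276.] [203. 288.] [254. 266.]
0.181 [229. 222.] [203. 233.] [255. 212.]
```

```bash
python3 -m pendant '{"slide":[[0.004,-0.003,0.01],[0,0,0],[0,0,0],[0,0,0],[0,0,0],[0,0,0],[0,0,0],[0,0,0]],"dr":[[0,0,0.04],[0,0,0],[0,0,0],[0,0,0],[0,0,0],[0,0,0],[0,0,0],[0,0,0]],"claw":[1,0,0,0,0,0,0,0]}' 45
python3 - <<'E'
from geo import *
import cv2
go([.563,.05,.159],1.816)
a=arm.get_image("side")
u,v=proj("side",[.563,.05,.16]).astype(int)
print(np.round((proj("side",arm.observe()["position"])-[u-30,v-30])*9))
cv2.imwrite("pics/g3.png",cv2.convertScaleAbs(cv2.resize(a[v-30:v+30,u-30:u+30,::-1],None,fx=9,fy=9,interpolation=2),alpha=2.2,beta=20))
E
```

```text
clock: 4.05
position: [0.5627, 0.0493, 0.1577]
ee_rot: [0.383, -3.118, 0.0]
force: [0.1, 1.3, -0.6]
width: 0.441
gripper_force: 0.0
pos [0.5627 0.0493 0.1577] slide [-0.001  0.002 -0.004] drz -0.006 tilt [-0. -0.] F [ 0.1  1.3 -0.6] grip 0.0 0.4413187605522083
[277. 279.]
```

View pics/g3.png

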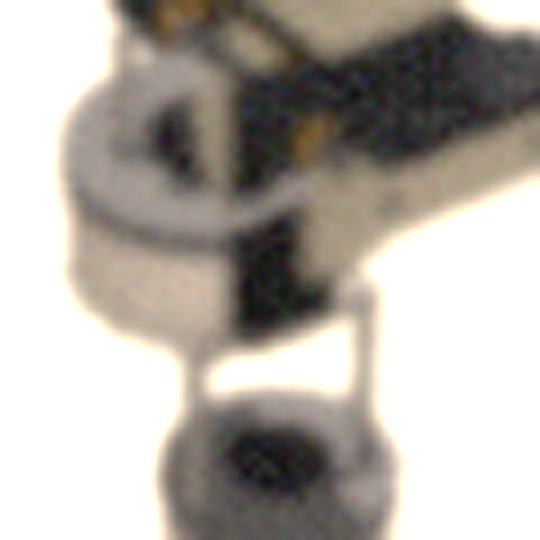

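The fingers are still closing, and the near finger's end at about (320,285) in the crop overlaps the top of the tab. I'll finish closing.

```bash
python3 -m pendant '{"slide":[[0,0,0],[0,0,0],[0,0,0],[0,0,0],[0,0,0],[0,0,0],[0,0,0],[0,0,0]],"dr":[[0,0,0],[0,0,0],[0,0,0],[0,0,0],[0,0,0],[0,0,0],[0,0,0],[0,0,0]],"claw":[0,0,0,0,0,0,0,0]}' 45
python3 - <<'E'
from geo import *
import cv2
a=arm.get_image("side")
go([.563,.05,.159],1.816)
u,v=proj("side",[.563,.05,.16]).astype(int)
print(np.round((proj("side",arm.observe()["position"])-[u-30,v-30])*9))
cv2.imwrite("pics/g4.png",cv2.convertScaleAbs(cv2.resize(a[v-30:v+30,u-30:u+30,::-1],None,fx=9,fy=9,interpolation=2),alpha=2.2,beta=20))
E
```

```text
clock: 4.9
position: [0.5628, 0.0494, 0.1578]
ee_rot: [-0.383, 3.118, 0.0]
force: [-0.9, 1.4, 1.2]
width: 0.132
gripper_force: 45.0
pos [0.5628 0.0494 0.1578] slide [-0.001  0.002 -0.004] drz -0.005 tilt [0.0002 0.0001] F [-0.1  1.8  1.6] grip 45.00979542732239 0.13691405809502968
[277. 279.]
```

View pics/g4.png

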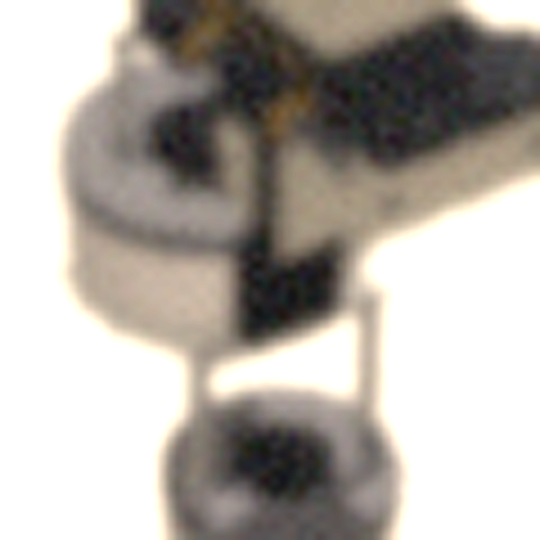

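The grip is closed on the upper part of the tab: 45 N, 12.6 mm opening. I'll raise the force and lift gently.

```bash
python3 -m pendant '{"slide":[[0,0,0],[0,0,-0.01],[0,0,-0.03],[0,0,-0.05],[0,0,-0.06],[0,0,-0.07],[0,0,-0.07],[0,0,-0.06],[0,0,-0.04],[0,0,0]],"dr":[[0,0,0],[0,0,0],[0,0,0],[0,0,0],[0,0,0],[0,0,0],[0,0,0],[0,0,0],[0,0,0],[0,0,0]],"claw":[0,0,0,0,0,0,0,0,0,0]}' 60
python3 -c "
from geo import *
go([.593,-.15,.275],1.311)"
```

```text
clock: 5.95
position: [0.5634, 0.0491, 0.2763]
ee_rot: [-0.382, 3.116, 0.0]
force: [0.9, 0.6, -6.6]
width: 0.133
gripper_force: 60.0
pos [0.5634 0.0491 0.2763] slide [ 0.065 -0.668  0.004] drz 4.2 tilt [0.0024 0.0004] F [ 0.9  0.6 -6.6] grip 59.967581033706665 0.13303585518222588
```

```bash
python3 -m pendant '{"slide":[[0,0,0],[0,0,0],[0,0,0],[0,0,0],[0,0,0],[0,0,0],[0,0,0],[0,0,0],[0,0,0],[0,0,0]],"dr":[[0,0,0.2],[0,0,0.5],[0,0,0.6],[0,0,0.6],[0,0,0.6],[0,0,0.6],[0,0,0.6],[0,0,0.4],[0,0,0.1],[0,0,0]],"claw":[0,0,0,0,0,0,0,0,0,0]}'
python3 -c "
from geo import *
go([.593,-.15,.275],1.311)"
```

```text
clock: 6.95
position: [0.5622, 0.0493, 0.2738]
ee_rot: [-0.406, -3.114, 0.001]
force: [-0.4, 0.5, -6.0]
width: 0.124
gripper_force: 60.0
pos [0.5622 0.0493 0.2738] slide [-0.269 -0.616 -0.004] drz 0.005 tilt [-0.0016 -0.0004] F [-0.4  0.5 -6. ] grip 59.96873438358307 0.12439630302601812
```

```bash
python3 -m pendant '{"slide":[[-0.01,-0.02,0],[-0.03,-0.06,0],[-0.04,-0.1,0],[-0.05,-0.11,0],[-0.05,-0.11,0],[-0.04,-0.1,0],[-0.03,-0.07,0],[-0.02,-0.04,0],[0,0,0],[0,0,0]],"dr":[[0,0,0],[0,0,0],[0,0,0],[0,0,0],[0,0,0],[0,0,0],[0,0,0],[0,0,0],[0,0,0],[0,0,0]],"claw":[0,0,0,0,0,0,0,0,0,0]}'
python3 - <<'E'
from geo import *
import cv2
a=arm.get_image("side");b=arm.get_image("top")
go([.593,-.15,.275],1.311)
f=lambda im,u,v,w,h,k:cv2.convertScaleAbs(cv2.resize(im[v:v+h,u:u+w,::-1],None,fx=k,fy=k,interpolation=2),alpha=1.9,beta=15)
cv2.imwrite("pics/h1.png",np.hstack([f(a,235,140,95,130,4),f(b,290,110,95,130,4)]))
E
```

```text
clock: 7.95
position: [0.5941, -0.1473, 0.2745]
ee_rot: [-0.405, -3.115, -0.002]
force: [-0.2, 0.8, -6.2]
width: 0.13
gripper_force: 60.0
pos [ 0.5942 -0.1461  0.2745] slide [ 0.    -0.014 -0.002] drz 0.025 tilt [-0.0004  0.0016] F [-0.7  1.2 -6. ] grip 59.97670875512995 0.13022979942496163
```

View pics/h1.png

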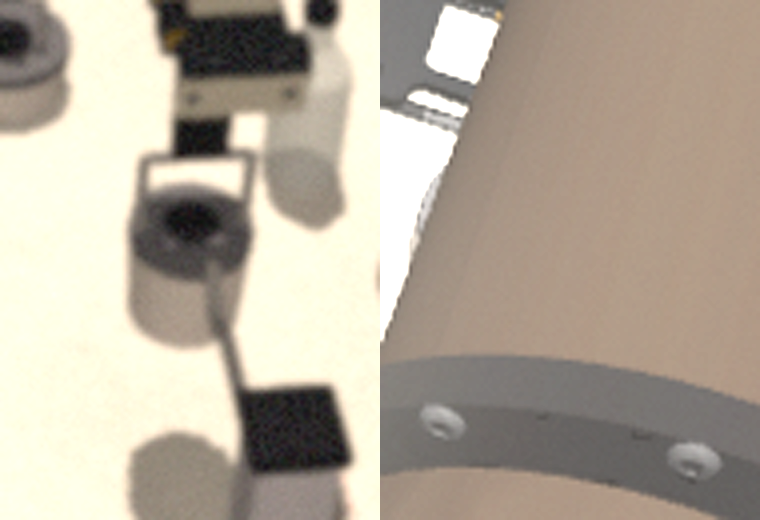

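The side view shows the pail held level and upright, with the bar from about (271,179) to (297,179) and the hook tip in front at about (288,206). I'll check the bar's height, yaw and centre by rays.

```bash
python3 - <<'E'
from geo import *
np.set_printoptions(precision=4,suppress=True)
S=lambda x,y:(235+x/4,140+y/4)
p=arm.observe()["position"]; d=np.array([.257,.966,0])
for q in[(143,158),(253,155)]:
    # intersect with vertical plane through TCP, normal d
    o,r=ray("side",*S(*q)); X=o+r*((p-o)@d)/(r@d); print(X)
print("tip",np.array([.5745,-.2198])-.028*d[:2])
print(proj("side",[p[0],p[1],.2515]), "seat proj",proj("side",[.567,-.247,.215]),proj("top",[.567,-.247,.215]))
E
```

```text
[ 0.564  -0.138   0.2547]
[ 0.6313 -0.1559  0.252 ]
tip [ 0.5673 -0.2468]
[283.0741 179.7623] seat proj [289.1342 220.0141] [368.2702 178.8894]
```

Bar centre is at about (0.598, −0.147, 0.253). That puts its underside about 12 mm above the hook tip's top, with the lid below the rod. I'll slide over the hook.

```bash
python3 -c "
from geo import *
go([.566,-.247,.275],1.311)"
python3 -m pendant '{"slide":[[0,-0.02,0],[0,-0.04,0],[0,-0.05,0],[0,-0.05,0],[0,-0.05,0],[0,-0.05,0],[0,-0.05,0],[0,-0.03,0],[0,0,0],[0,0,0]],"dr":[[0,0,0],[0,0,0],[0,0,0],[0,0,0],[0,0,0],[0,0,0],[0,0,0],[0,0,0],[0,0,0],[0,0,0]],"claw":[0,0,0,0,0,0,0,0,0,0]}'
python3 -c "
from geo import *
go([.566,-.247,.275],1.311)"
```

```text
pos [ 0.5942 -0.1461  0.2745] slide [ 0.005 -0.349 -0.002] drz 0.025 tilt [-0.0004  0.0016] F [-0.7  1.2 -6. ] grip 59.97670875512995 0.13022979942496163
clock: 9.05
position: [0.5681, -0.2466, 0.2746]
ee_rot: [0.406, 3.115, 0.001]
force: [0.4, 1.0, -5.8]
width: 0.123
gripper_force: 60.0
pos [ 0.5681 -0.2466  0.2746] slide [ 0.006 -0.003 -0.001] drz 0.003 tilt [0.0001 0.0006] F [ 0.4  1.  -5.8] grip 60.01465736486125 0.12281433853653323
```

```bash
python3 -m pendant '{"slide":[[0.006,0,0.01],[0,0,0.02],[0,0,0.02],[0,0,0.02],[0,0,0.02],[0,0,0.015],[0,0,0.01],[0,0,0.01],[0,0,0],[0,0,0]],"dr":[[0,0,0],[0,0,0],[0,0,0],[0,0,0],[0,0,0],[0,0,0],[0,0,0],[0,0,0],[0,0,0],[0,0,0]],"claw":[0,0,0,0,0,0,0,0,0,0]}'
python3 - <<'E'
from geo import *
import cv2
a=arm.get_image("side")
go([.566,-.247,.24],1.311)
cv2.imwrite("pics/h2.png",cv2.convertScaleAbs(cv2.resize(a[150:270,240:330,::-1],None,fx=5,fy=5,interpolation=2),alpha=1.9,beta=15))
E
```

```text
clock: 10.05
position: [0.5662, -0.2465, 0.2374]
ee_rot: [0.406, 3.115, 0.0]
force: [-0.4, 0.1, -5.5]
width: 0.126
gripper_force: 60.0
pos [ 0.5663 -0.2466  0.2375] slide [ 0.    -0.002 -0.008] drz 0.003 tilt [ 0.0004 -0.    ] F [-1.6  0.7 -5.4] grip 59.970805048942566 0.1268177202395592
```

View pics/h2.png

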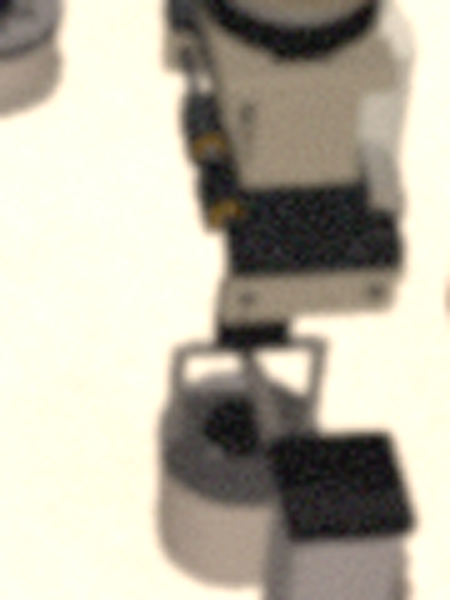

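The rod runs through the window and meets the bar near its middle, at about (289,220). I'll keep lowering and watch the force.

```bash
python3 -m pendant '{"slide":[[0,0,0.005],[0,0,0.01],[0,0,0.01],[0,0,0.01],[0,0,0.01],[0,0,0.005],[0,0,0],[0,0,0]],"dr":[[0,0,0],[0,0,0],[0,0,0],[0,0,0],[0,0,0],[0,0,0],[0,0,0],[0,0,0]],"claw":[0,0,0,0,0,0,0,0]}'
python3 -c "
from geo import *
go([.566,-.247,.24],1.311)"
```

```text
clock: 10.9
position: [0.5663, -0.2465, 0.2224]
ee_rot: [0.406, 3.115, 0.0]
force: [-0.6, 0.6, -1.7]
width: 0.131
gripper_force: 60.0
pos [ 0.5663 -0.2465  0.2224] slide [ 0.001 -0.002 -0.059] drz 0.003 tilt [ 0.0004 -0.    ] F [-0.6  0.6 -1.7] grip 59.99311029911041 0.1313436626532634
```

```bash
python3 -m pendant '{"slide":[[0,0,0.005],[0,0,0.007],[0,0,0.005],[0,0,0.003],[0,0,0],[0,0,0],[0,0,0],[0,0,0]],"dr":[[0,0,0],[0,0,0],[0,0,0],[0,0,0],[0,0,0],[0,0,0],[0,0,0],[0,0,0]],"claw":[0,0,0,0,0,0,0,0]}'
python3 -c "
from geo import *
for i in range(1):go([.566,-.247,.24],1.311)"
```

```text
clock: 11.7
position: [0.5662, -0.2465, 0.2163]
ee_rot: [0.406, 3.115, -0.0]
force: [0.9, 0.3, -0.5]
width: 0.134
gripper_force: 60.0
pos [ 0.5662 -0.2465  0.2163] slide [ 0.    -0.002 -0.079] drz 0.003 tilt [ 0.0002 -0.    ] F [ 0.9  0.3 -0.5] grip 60.003435015678406 0.13364915235234856
```

The scale now carries nearly all the weight. I'll lower the grip force and open slightly.

```bash
python3 -m pendant '{"slide":[[0,0,0],[0,0,0],[0,0,0],[0,0,0]],"dr":[[0,0,0],[0,0,0],[0,0,0],[0,0,0]],"claw":[0,0,0,0]}' 5
python3 -m pendant '{"slide":[[0,0,0],[0,0,0],[0,0,0],[0,0,0],[0,0,0],[0,0,0],[0,0,0]],"dr":[[0,0,0],[0,0,0],[0,0,0],[0,0,0],[0,0,0],[0,0,0],[0,0,0]],"claw":[0.16,0.19,0.22,0.25,0.25,0.25,0.25]}'
```

```text
clock: 12.1
position: [0.5662, -0.2463, 0.2162]
ee_rot: [0.406, 3.115, 0.0]
force: [-0.1, 2.9, 0.3]
width: 0.155
gripper_force: 5.1
clock: 12.8
position: [0.5661, -0.2466, 0.2162]
ee_rot: [0.407, 3.115, -0.0]
force: [-0.4, 0.3, -0.8]
width: 0.251
gripper_force: 0.0
```

```bash
python3 -m pendant '{"slide":[[0,0,-0.01],[0,0,-0.02],[0,0,-0.03],[0,0,-0.04],[0,0,-0.06],[0,0,-0.08],[0,0,-0.08],[0,0,-0.06],[0,0,-0.03],[0,0,0]],"dr":[[0,0,0],[0,0,0],[0,0,0],[0,0,0],[0,0,0],[0,0,0],[0,0,0],[0,0,0],[0,0,0],[0,0,0]],"claw":[0.25,0.25,0.25,0.25,0.25,0.25,0.25,0.25,0.25,0.25]}'
python3 -m pendant '{"slide":[[0,0,0],[0,0,0],[0,0,0],[0,0,0],[0,0,0],[0,0,0],[0,0,0],[0,0,0],[0,0,0],[0,0,0]],"dr":[[0,0,0],[0,0,0],[0,0,0],[0,0,0],[0,0,0],[0,0,0],[0,0,0],[0,0,0],[0,0,0],[0,0,0]],"claw":[0.25,0.25,0.25,0.25,0.25,0.25,0.25,0.25,0.25,0.25]}'
python3 - <<'E'
from geo import *
import cv2
P=[arm.get_image("side")]
for i in range(12):P.append(arm.get_image("side"))
g=[p[190:300,262:325].astype(int) for p in P]
print("motion diff",[round(float(np.abs(cv2.blur((x-g[0]).astype(np.float32),(5,5))).max()),1) for x in g[1:]])
cv2.imwrite("pics/h3.png",cv2.convertScaleAbs(cv2.resize(P[-1][150:270,240:330,::-1],None,fx=5,fy=5,interpolation=2),alpha=1.9,beta=15))
E
```

```text
clock: 13.8
position: [0.5667, -0.2469, 0.3409]
ee_rot: [0.406, 3.112, -0.001]
force: [-0.1, -0.1, 0.3]
width: 0.249
gripper_force: 0.0
clock: 14.8
position: [0.5661, -0.2465, 0.3393]
ee_rot: [0.406, 3.115, 0.0]
force: [0.1, -0.3, -0.3]
width: 0.248
gripper_force: 0.0
motion diff [2.9, 2.5, 2.9, 2.8, 2.5, 2.8, 3.2, 2.5, 2.7, 2.5, 2.8, 2.9]
```

View pics/h3.png

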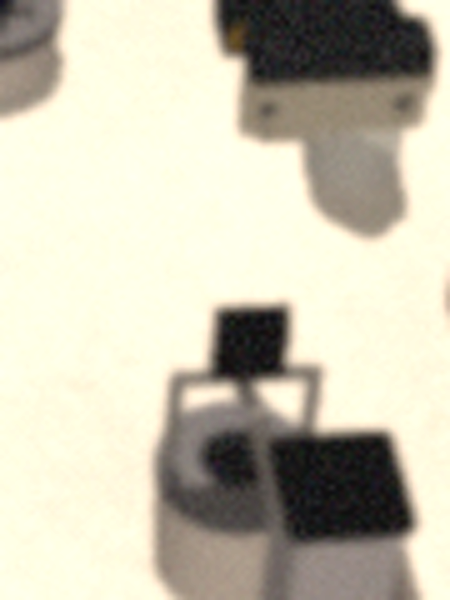

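The pail hangs level and still (frame differences are only noise) with its bar on the rod, and the gripper is clear above it.

```bash
python3 -c "
from cell import arm
print(arm.sign_off())"
```

```text
the job is handed in; nothing more can be done
None
```

The tall pail hangs level and still by the middle of its bar in the scale's hook, lowered slowly until the scale held nearly all its weight before I let go; the tub was left alone and the job is handed in, but no verdict came back.

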